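Sweep the die-cut waste off the stripping bed

TASK

The die-cutting job is done: with the fingertips, sweep the three red plastic waste pieces along the white bed and off its open end into the blue waste tray, keeping them sliding on the bed and not picking any of them up. The tray is at one end of the bed and the orange tool bin at the other; all three pieces must end up in the blue tray. Leave the brass weight and the jar standing on the bed, and everything else on the table, where they are.

Things in the scene. Friction and masses are not known exactly. Their poses are not given: they have to be found in the camera images.
- bed: Fixed stripping bed, a smooth white plate 280 (its x) by 300 (its y) mm; origin on the table under its centre, z up; the plate's top is 40 mm above the origin. Dark steel guide rails, 14 mm wide and 14 mm high above the plate, run along y on both x edges (inner faces at x = -126 and +126 mm). Both y ends (y = -150 and +150 mm) are open, level edges without a lip. The pieces start at x between -90 and +10 mm; nothing else stands there.
- waste_tray: Fixed blue open tray against one y end of the bed (which end varies: its origin is at y = -212 or +212 mm, x = 0 in the bed's frame, axes parallel to the bed's). Outside 270 (x) by 120 (y) by 34 mm high, walls and floor 4 mm; it starts 2 mm beyond the bed's edge and its rim is 6 mm below the plate. Origin: centre of its underside.
- tool_bin: Fixed orange bin with hand tools in it, same outline as the blue tray, against the other y end of the bed. Origin: centre of its underside.
- disc: Waste disc, 40 mm across. Smooth red rigid plastic, 12 mm thick, about 20 g, lying flat, loose. Origin: centre of its underside; z up. Starts on the bed.
- square: Waste square, 36 by 36 mm. Smooth red rigid plastic, 12 mm thick, about 20 g, lying flat, loose. Origin: centre of its underside; z up. Starts on the bed.
- bar: Waste bar, 56 mm along its x, 24 mm along its y. Smooth red rigid plastic, 12 mm thick, about 20 g, lying flat, loose. Origin: centre of its underside; z up. Starts on the bed.
- weight: Brass setting weight with a small grip knob, 38 mm across, 46 mm high, 350 g, standing upright on the bed along the far (+x) rail, at x 84 to 96 mm in the bed's frame. Origin: centre of its underside. Loose, must stay where it is.
- jar: Small green glass jar with black cap, 38 mm across, 48 mm high, standing upright on the bed along the far (+x) rail, at x 84 to 96 mm in the bed's frame. Origin: centre of its underside. Loose, must stay where it is.
- tape_roll: Empty cardboard core, 90 mm across, 24 mm high, flat on the table to the left. Loose, must stay where it is.
- spray: White plastic bottle, 60 mm across, 160 mm high, standing on the table to the left. Loose, must stay where it is.
- spanner: Steel spanner flat on the table to the right. Loose, must stay where it is.
- carton: Cardboard carton 110 by 150 by 90 mm on the table to the right. Loose, must stay where it is.
Not all that is in view belongs to the job. What is shaped like the disc but purple is not meant. Leave any grey look-alike of the square alone.

How it is judged:
At the end, for the whole second after the job is handed in: All three red pieces lie at rest in the blue tray (origins inside its walls, under 40 mm above its underside, slower than 30 mm/s); weight and jar upright within 0.2 rad; weight, jar, core, bottle, spanner and carton each within 15 mm of where they started (x of disc in the frame of waste_tray between -0.132 and 0.132 m and y of disc in the frame of waste_tray between -0.058 and 0.058 m and z of each of disc, square, bar in the frame of waste_tray below 0.04 m and linear speed of each of disc, square, bar below 0.03 m/s and x of square in the frame of waste_tray between -0.132 and 0.132 m and y of square in the frame of waste_tray between -0.058 and 0.058 m and x of bar in the frame of waste_tray between -0.132 and 0.132 m and y of bar in the frame of waste_tray between -0.058 and 0.058 m and distance of each of weight, jar, tape_roll, spray, spanner, carton from where it was at the start of the episode below 0.015 m and angle between each of weight, jar's own z axis and vertical below 0.2 rad); the robot touches nothing.
It fails at once if a waste piece is lifted (its origin more than 20 mm above the bed's plate) (height (world z) of any of disc, square, bar above 0.06 m).
It fails at once if the weight, the jar or another bystander is moved by more than 15 mm, or the weight or jar is tipped (distance of any of weight, jar, tape_roll, spray, spanner, carton from where it was at the start of the episode above 0.015 m or angle between any of weight, jar's own z axis and vertical above 0.3 rad).
It also fails if it takes over 64 s, if anything falls off the work surface, if the arm or the gripper's body presses on something with over 40 N, if the wrist force passes 120 N, or if a joint passes its speed limit or range.

ROBOT

A 6-joint arm with a two-finger parallel gripper is mounted at the origin on the work surface. World frame = base frame: x ahead of the robot, y to its left, z up, the work surface at z = 0. Lengths are in m, angles in rad, forces in N, time in s.
With the tool pointing down it reaches from about 0.375 to 0.975 m from the base axis. Payload 3.8 kg.
Tool frame: the origin (TCP) lies at the very end of the fingers, on their centre line; the grasp point (between the pads) lies 19 mm behind it; z points along the fingers, x is the direction in which the jaws open and shut, and the axes are right-handed (so a half turn about z gives the same grasp; the last joint's range is limited). The gripper opens to 85 mm and grips with 20 to 120 N. Pads are 22 mm wide; open, the fingers measure 114 mm over their backs; the gripper's body (76 mm by 85 mm) begins 54 mm behind the grasp point. The pads swing forward as they close: fully open they stand 13 mm farther back than shut.
Start: joints at [-1.338, 0.264, 1.604, -0, 1.274, -0.037], TCP at [0.18, -0.651, 0.231] pointing down, gripper open.
Joint ranges: [-2.63, 2.63], [-0.94, 2.18], [0.31, 2.57], [-1.31, 4.45], [0, 2.66], [-2.55, 2.55]. Speed limits (rad/s): [2.57, 2.57, 3.14, 3.14, 3.14, 3.14].

INTERFACE

Orientations are given as a rotation vector (axis times angle).
In Python, from workcell import bot gives the robot as it stands.
- The arm moves only by the tool carry_out, never from a script. Its argument "deltas" is a list of rows, each an object with "delta_pos": the shift along the tool's x, y, z in m, a list of three; "dr": the turn, a rotation vector about the tool's x, y, z in rad, a list of three. A call has 1 to 10 rows; each row shifts and turns the commanded pose from where the row before left it, along the tool's axes as they then stand; what a row does not reach is not made up. A row lasts 1/8 s, in which the tool goes at most 62.5 mm and 10.7 degrees, less where a joint would pass 70% of its speed; a pose out of reach is approached as far as the arm can. A call is refused whole if a number of a shift passes 0.0625 or a number of a turn 0.188, either way. A call with a gripper value outside its range is refused whole. "grip" is the opening, from 0 (shut) to 1 (fully open), set as the call begins (left out, the last holds). The fingers move at their own pace and stop on an object; "force" is the grip in N (left out, the last holds). Time passes only in rows, so rows that do not move let the fingers close. It gives the time, the measured TCP pose, the force and the opening at its end, in the units of the state.
- bot.read_state(): the state, without advancing time (a new reading comes with each control period).
- bot.read_camera(name): name is "scene" or "top" or "wrist"; returns a dict with "frame" (400x640x3 uint8, red, green, blue), "K" (3x3 intrinsics, pixels), "xyz" and "attitude" of the camera in the world; the wrist camera has in their place "hand_eye" (4x4, takes a point from camera to tool coordinates, whose origin is the TCP and whose axes are the tool frame's). Camera axes: x right, y down, z forward; pixel columns grow to the right and rows downward; lengths in m; the calibration is good to about 2 mm. A picture is of the moment at which its call begins: read the wrist's pose just before it. There is no depth.
- bot.finish_job(): hands the job in, once; it reports no verdict.
The state is a dict: "time": time; "q": joint angles; "joint_vel": joint speeds; "joint_torque": joint torques, N m; "tool_pos": TCP position; "tcp_rot": TCP orientation; "wrist_force": force on the tool from outside, world axes, zero at the start; "torque": the same for the moment, N m; "width": opening from 0.0 (shut) to 1.0 (fully open).
Only numpy, scipy, OpenCV 4.12 (cv2) and the standard library are available. Lean on these libraries where they do the work, as an engineer would, in place of code of your own. Each camera call takes 0.05 s, during which the arm holds its last target.

## Working session

There is one attempt and no reset: what is moved stays moved. The work goes in short steps, Python scripts to look and compute and a tool call to move; the robot and the scene stay as the last step left them, time stands still between calls to the robot, and variables do not carry over. Pictures are saved under pics/ and viewed, and the job is handed in when it is done.

Besides the shell and the picture viewer there is one more tool, called after "Call:" as name([rows], argument=value, ...), one row to a line, values as JSON. carry_out: Moves the arm, as the interface text tells. Its arguments: {"type":"object","properties":{"deltas":{"type":"array"},"grip":{"type":"number"},"force":{"type":"number"}},"required":["deltas"]}

```bash
mkdir -p pics; ls; python3 - <<'E'
from workcell import bot
import cv2
s=bot.read_state();print(s)
for n in("top","scene"):
    c=bot.read_camera(n);cv2.imwrite(f"pics/{n}0.png",c["frame"][:,:,::-1]);print(n,c["K"],c["xyz"],c["attitude"])
E
```

```text
pics
{'time': 0.0, 'q': array([-1.33788417e+00,  2.64743289e-01,  1.60534460e+00,  1.43943681e-05,
        1.27368864e+00, -3.68905318e-02]), 'joint_vel': array([ 0.00042995, -0.00158006, -0.0007585 ,  0.00011294, -0.00117697,
        0.00108973]), 'joint_torque': array([ 1.91748652e-03, -5.15111625e+01, -3.67315221e+01, -2.58102973e-04,
        1.29015162e-02, -3.02610204e-06]), 'tool_pos': array([ 0.17976003, -0.6498857 ,  0.22998454]), 'tcp_rot': array([-2.49891004,  1.90165047,  0.00263651]), 'wrist_force': array([-0.55289277, -0.4774652 , -0.03928948]), 'torque': array([-0.0462637 ,  0.00517301,  0.01556361]), 'width': 1.0042516535033084}
top [[497.97769233   0.         310.50738262]
 [  0.         497.97769233 199.52206305]
 [  0.           0.           1.        ]] [0.29240399 0.00378873 1.44360549] [-2.1148918   2.17724423 -0.13673536]
scene [[465.66627581   0.         316.23865868]
 [  0.         465.66627581 206.48735532]
 [  0.           0.           1.        ]] [1.51075659 0.01296148 0.75602415] [-1.63378328 -1.61621442  0.87121924]
```

View pics/top0.png

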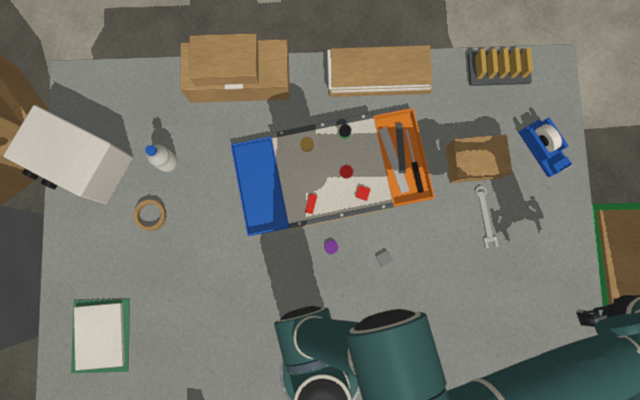

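View pics/scene0.png

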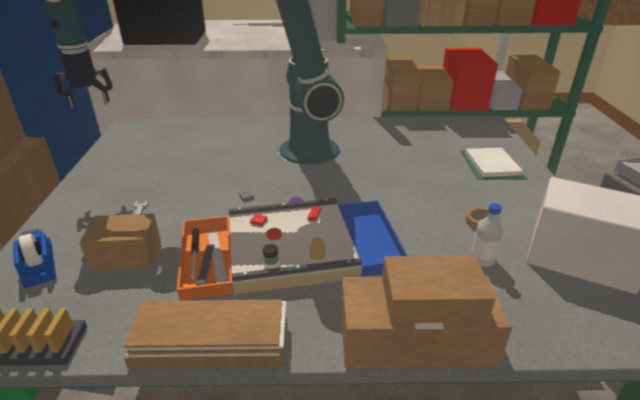

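Top view: blue tray on the left (+y) at about (260,187), orange bin on the right (405,155), bar (311,203), disc (346,171), square (363,192), weight (307,145), jar (345,130). The purple and grey look-alikes are off the bed.

```bash
cat > h.py <<'E'
import numpy as np,cv2
from scipy.spatial.transform import Rotation as R
from workcell import bot
def ray(c,uv):
    d=np.linalg.inv(c["K"])@np.array([uv[0],uv[1],1.]); return R.from_rotvec(c["attitude"]).as_matrix()@d
def onz(c,uv,z):
    d=ray(c,uv); p=np.array(c["xyz"]); return p+d*(z-p[2])/d[2]
def proj(c,P):
    q=R.from_rotvec(c["attitude"]).as_matrix().T@(np.array(P)-c["xyz"]); q=c["K"]@q; return q[:2]/q[2]
def tri(c1,u1,c2,u2):
    d1=ray(c1,u1);d2=ray(c2,u2);A=np.c_[d1,-d2];b=np.array(c2["xyz"])-c1["xyz"]
    t=np.linalg.lstsq(A,b,rcond=None)[0];p=c1["xyz"]+d1*t[0];q=c2["xyz"]+d2*t[1];return (p+q)/2,np.linalg.norm(p-q)
def red(c):
    f=c["frame"].astype(int);m=((f[:,:,0]>70)&(f[:,:,1]<0.4*f[:,:,0])&(f[:,:,2]<0.4*f[:,:,0])).astype(np.uint8)
    n,l,st,ce=cv2.connectedComponentsWithStats(m);return [(ce[i],st[i],l==i) for i in range(1,n) if st[i,4]>25]
E
python3 - <<'E'
from h import *
np.set_printoptions(precision=4,suppress=True)
t=bot.read_camera("top");s=bot.read_camera("scene")
for c in(t,s):
    for ce,st,m in red(c): 
        r=cv2.minAreaRect(np.argwhere(m)[:,::-1].astype(np.float32)); print(ce,st,r,onz(c,ce,.052))
f=cv2.cvtColor(t["frame"],cv2.COLOR_RGB2BGR)
cv2.imwrite("pics/topz.png",cv2.resize(f[95:245,220:450],None,fx=3.4,fy=3.4,interpolation=cv2.INTER_CUBIC))
f=cv2.cvtColor(s["frame"],cv2.COLOR_RGB2BGR)
cv2.imwrite("pics/scz.png",cv2.resize(f[185:305,170:420],None,fx=3.2,fy=3.2,interpolation=cv2.INTER_CUBIC))
E
```

```text
[345.843  171.1901] [340 165  13  13 121] ((345.7500305175781, 171.25001525878906), (11.31370735168457, 12.020814895629883), 45.0) [ 0.5621 -0.0885  0.052 ]
[362.3759 192.4662] [356 186  14  14 133] ((362.3500061035156, 192.44998168945312), (11.067971229553223, 11.384199142456055), 18.434947967529297) [ 0.4996 -0.1328  0.052 ]
[310.5191 203.0534] [306 194  11  19 131] ((310.4000244140625, 203.20001220703125), (7.191874980926514, 18.24280548095703), 15.255120277404785) [0.4738 0.0144 0.052 ]
[555.0055  11.8808] [ 531    0   50   25 1082] ((555.5, 12.0), (24.0, 49.0), 90.0) [-2.1272  1.8051  0.052 ]
[469.9433  77.3411] [ 444   48   53   62 2559] ((470.0, 78.5), (61.0, 52.0), 90.0) [-0.6418  0.7532  0.052 ]
[314.1163 212.3488] [309 207  11  13  86] ((314.00006103515625, 212.50003051757812), (6.7082037925720215, 13.416407585144043), 26.56505012512207) [0.476  0.0149 0.052 ]
[258.4333 218.7333] [252 214  14  10  90] ((258.4411926269531, 218.73532104492188), (12.369317054748535, 8.00367546081543), 14.03624439239502) [ 0.5039 -0.132   0.052 ]
```

View pics/topz.png

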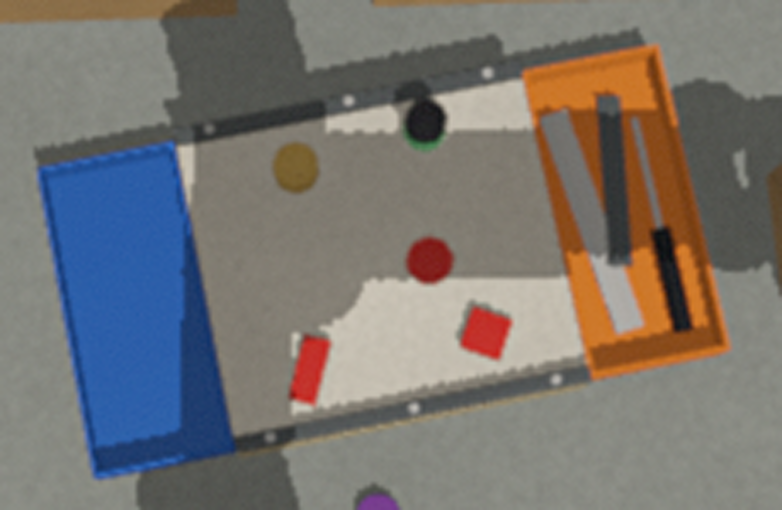

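View pics/scz.png

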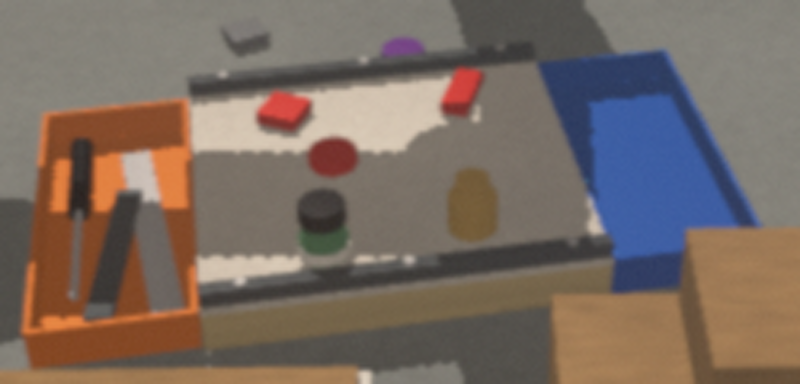

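```bash
cat >> h.py <<'E'
E
python3 - <<'E'
from h import *
np.set_printoptions(precision=4,suppress=True)
t=bot.read_camera("top");s=bot.read_camera("scene")
px=[(40,165),(172,145),(233,450),(97,478),(523,70),(658,47),(728,350),(592,379)]
L=np.array([(135,272),(135,152),(-135,152),(-135,272),(135,-152),(135,-272),(-135,-272),(-135,-152)])/1000
W=np.array([onz(t,(220+a/3.4-.35,95+b/3.4-.35),.034)[:2] for a,b in px])
Lc=L-L.mean(0);Wc=W-W.mean(0);H=Lc.T@Wc;U,S,V=np.linalg.svd(H);M=(U@V).T
o=W.mean(0);print(o,np.degrees(np.arctan2(M[1,0],M[0,0])),(Wc-Lc@M.T)*1000)
np.savez("bed.npz",o=o,M=M)
rd=red(t);rs=[r for r in red(s) if r[0][1]>150];print(len(rs))
def b(p):return M.T@(np.array(p)[:2]-o)
for r in rd:print("piece bed",b(onz(t,r[0],.05)))
for i,j in((2,0),(1,1)):print(tri(t,rd[i][0],s,rs[j][0]))
print("disc",tri(t,rd[0][0],s,(170+333/3.2,185+155/3.2)))
for n,(u,v),z in(("w",(296,167),.08),("jar",(426,121),.088)):
  print(n,b(onz(t,(220+u/3.4,95+v/3.4),z)))
# outline corners in bed coords
for r in rd[1:]:
  bx=cv2.boxPoints(cv2.minAreaRect(np.argwhere(r[2])[:,::-1].astype(np.float32)));print([b(onz(t,p,.052)) for p in bx])
E
```

```text
[ 0.5684 -0.0487] 9.686292780476501 [[ 2.8132 -2.5831]
 [-3.348   2.4504]
 [-0.1788  1.4606]
 [-0.049  -2.9514]
 [ 2.2271 -0.7402]
 [-1.2327  0.746 ]
 [ 0.3365  2.4422]
 [-0.5685 -0.8245]]
2
piece bed [-0.0125 -0.0383]
piece bed [-0.0817 -0.0715]
piece bed [-0.0823  0.0781]
(array([0.474 , 0.0146, 0.0505]), np.float64(0.00037279815939424214))
(array([ 0.5   , -0.1328,  0.0491]), np.float64(0.0006169209235445751))
disc (array([ 0.5629, -0.088 ,  0.0474]), np.float64(0.0015950536425395148))
w [0.0793 0.0554]
jar [ 0.0941 -0.0568]
[array([-0.0881, -0.0496]), array([-0.06 , -0.066]), array([-0.0756, -0.0929]), array([-0.1037, -0.0765])]
[array([-0.1015,  0.0991]), array([-0.0551,  0.0761]), array([-0.0643,  0.0579]), array([-0.1106,  0.081 ])]
```

```bash
cat >> h.py <<'E'
Z=np.load("bed.npz") if __import__("os").path.exists("bed.npz") else None
def b2w(x,y): return Z["o"]+Z["M"]@np.array([x,y])
def goal(x,y,z,yaw=None):
    s=bot.read_state();T=R.from_rotvec(s["tcp_rot"]).as_matrix();p=s["tool_pos"]
    print("time",s["time"],"tcp",p.round(4),"bed",(Z["M"].T@(p[:2]-Z["o"])).round(4),"F",s["wrist_force"].round(2),"w",round(s["width"],3))
    d=np.array([*b2w(x,y),z])-p
    # desired: tool x along bed +x or -x, z down
    for sg in(1,-1):
        X=np.array([*(Z["M"][:,0]*sg),0]);D=np.c_[X,np.cross([0,0,-1],X),[0,0,-1]]
        print(sg,"dr",R.from_matrix(T.T@D).as_rotvec().round(4),"shift in goal axes",(D.T@d).round(4),"now axes",(T.T@d).round(4))
E
python3 - <<'E'
from h import *
print(R.from_rotvec(bot.read_state()["tcp_rot"]).as_matrix().round(3))
goal(-.082,.0,.2)
E
```

```text
[[ 0.267 -0.964 -0.   ]
 [-0.964 -0.267  0.001]
 [-0.001 -0.    -1.   ]]
time 0.3 tcp [ 0.1798 -0.6503  0.2308] bed [-0.4842 -0.5276] F [-0.53 -0.51 -0.26] w 0.997
1 dr [-6.0000e-04  6.0000e-04 -1.4701e+00] shift in goal axes [ 0.4022 -0.5276  0.0308] now axes [-0.4845 -0.4532  0.0312]
-1 dr [7.0000e-04 6.0000e-04 1.6715e+00] shift in goal axes [-0.4022  0.5276  0.0308] now axes [-0.4845 -0.4532  0.0312]
```

Call:
carry_out([
  {"delta_pos": [0,0,0],"dr": [0,0,-0.147]},
  {"delta_pos": [0,0,0],"dr": [0,0,-0.147]},
  {"delta_pos": [0,0,0],"dr": [0,0,-0.147]},
  {"delta_pos": [0,0,0],"dr": [0,0,-0.147]},
  {"delta_pos": [0,0,0],"dr": [0,0,-0.147]},
  {"delta_pos": [0,0,0],"dr": [0,0,-0.147]},
  {"delta_pos": [0,0,0],"dr": [0,0,-0.147]},
  {"delta_pos": [0,0,0],"dr": [0,0,-0.147]},
  {"delta_pos": [0,0,0],"dr": [0,0,-0.147]},
  {"delta_pos": [0,0,0],"dr": [0,0,-0.147]},
], grip=0.3)

```text
time: 1.55
tool_pos: [0.1799, -0.6505, 0.2311]
tcp_rot: [-3.129, -0.273, 0.0]
wrist_force: [0.5, -0.2, 1.2]
width: 0.305
```

Call:
carry_out([
  {"delta_pos": [0.03,-0.035,0],"dr": [0,0,0]},
  {"delta_pos": [0.03,-0.04,0],"dr": [0,0,0]},
  {"delta_pos": [0.03,-0.04,0],"dr": [0,0,0]},
  {"delta_pos": [0.03,-0.04,0],"dr": [0,0,0]},
  {"delta_pos": [0.03,-0.04,0],"dr": [0,0,0]},
  {"delta_pos": [0.03,-0.04,0],"dr": [0,0,0]},
  {"delta_pos": [0.03,-0.04,0],"dr": [0,0,0]},
  {"delta_pos": [0.03,-0.04,0],"dr": [0,0,0]},
  {"delta_pos": [0.03,-0.04,0],"dr": [0,0,0]},
  {"delta_pos": [0.03,-0.04,0],"dr": [0,0,0]},
])

```text
time: 2.8
tool_pos: [0.4098, -0.2093, 0.2316]
tcp_rot: [3.13, 0.265, 0.001]
wrist_force: [0.3, -0.1, 0.1]
width: 0.299
```

```bash
python3 -c "
from h import *
goal(-.082,.0,.12)"
```

```text
time 2.8 tcp [ 0.4098 -0.2093  0.2316] bed [-0.1834 -0.1316] F [ 0.25 -0.08  0.11] w 0.299
1 dr [ 0.0006 -0.0008 -0.0002] shift in goal axes [ 0.1014 -0.1316  0.1116] now axes [ 0.1013 -0.1317  0.1116]
-1 dr [-1.3000e-03 -1.0000e-03  3.1413e+00] shift in goal axes [-0.1014  0.1316  0.1116] now axes [ 0.1013 -0.1317  0.1116]
```

Call:
carry_out([
  {"delta_pos": [0.034,-0.044,0],"dr": [0,0,0]},
  {"delta_pos": [0.034,-0.044,0],"dr": [0,0,0]},
  {"delta_pos": [0.033,-0.044,0],"dr": [0,0,0]},
  {"delta_pos": [0,0,0.04],"dr": [0,0,0]},
  {"delta_pos": [0,0,0.04],"dr": [0,0,0]},
  {"delta_pos": [0,0,0.04],"dr": [0,0,0]},
  {"delta_pos": [0,0,0.04],"dr": [0,0,0]},
  {"delta_pos": [0,0,0],"dr": [0,0,0]},
])

```text
time: 3.8
tool_pos: [0.4831, -0.0629, 0.0681]
tcp_rot: [-3.128, -0.265, 0.012]
wrist_force: [0.3, -0.3, 0.2]
width: 0.302
```

```bash
python3 - <<'E'
from h import *
goal(-.082,.0,.046)
c=bot.read_camera("wrist");cv2.imwrite("pics/w1.png",c["frame"][:,:,::-1])
c=bot.read_camera("scene");cv2.imwrite("pics/s1.png",cv2.resize(c["frame"][130:310,170:420,::-1],None,fx=3.2,fy=3.2,interpolation=cv2.INTER_CUBIC))
E
```

```text
time 3.8 tcp [ 0.4831 -0.0629  0.0681] bed [-0.0865  0.0004] F [ 0.3  -0.32  0.18] w 0.302
1 dr [-0.0027  0.0074  0.    ] shift in goal axes [0.0045 0.0004 0.0221] now axes [0.0047 0.0004 0.0221]
-1 dr [-0.0117 -0.0043 -3.1415] shift in goal axes [-0.0045 -0.0004  0.0221] now axes [0.0047 0.0004 0.0221]
```

View pics/w1.png

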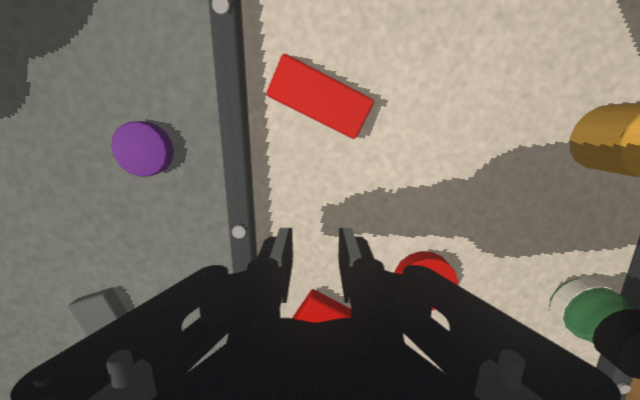

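View pics/s1.png

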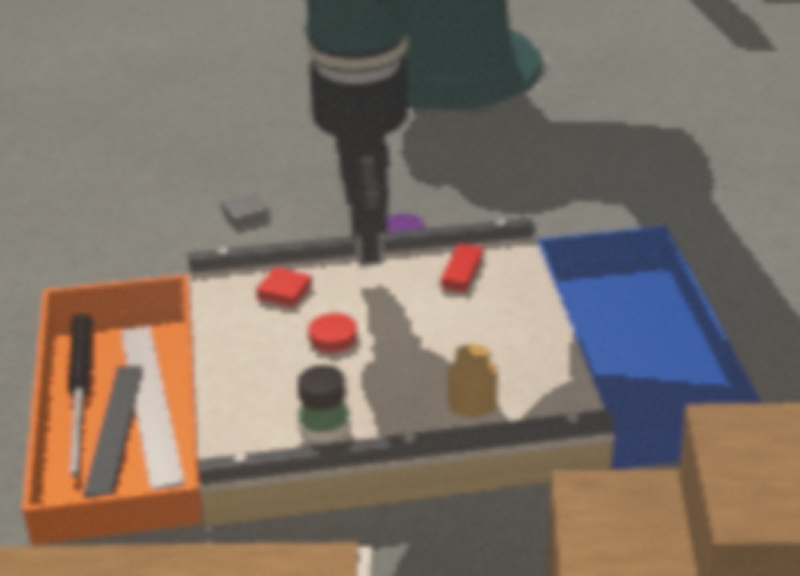

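The gripper is down between the bar (wrist view ~(320,95)) and the square (325,305), with the rail clear on its left. I'll lower the rest of the way.

Call:
carry_out([
  {"delta_pos": [0.004,0,0.008],"dr": [-0.003,0.007,0]},
  {"delta_pos": [0,0,0.008],"dr": [0,0,0]},
  {"delta_pos": [0,0,0.004],"dr": [0,0,0]},
  {"delta_pos": [0,0,0],"dr": [0,0,0]},
])

```text
time: 4.4
tool_pos: [0.4902, -0.0629, 0.0509]
tcp_rot: [3.128, 0.265, 0.01]
wrist_force: [0.1, 0.1, 0.3]
width: 0.302
```

```bash
python3 - <<'E'
from h import *
goal(-.082,.17,.045)
c=bot.read_camera("wrist");cv2.imwrite("pics/w2.png",c["frame"][:,:,::-1])
H=np.linalg.inv(c["hand_eye"]);
for P in((0,0,0),(.013,-.011,0),(-.013,-.011,0),(.013,-.011,-.01),(.027,-.011,0)):
  q=c["K"]@(H@np.array([*P,1]))[:3];print(P,q[:2]/q[2])
E
```

```text
time 4.4 tcp [ 0.4902 -0.0629  0.0509] bed [-0.0794 -0.0008] F [0.06 0.14 0.3 ] w 0.302
1 dr [ 0.0027 -0.0062 -0.0001] shift in goal axes [-0.0026 -0.1708  0.0059] now axes [-0.0026 -0.1708  0.0055]
-1 dr [-0.0098 -0.0043  3.1415] shift in goal axes [0.0026 0.1708 0.0059] now axes [-0.0026 -0.1708  0.0055]
(0, 0, 0) [316.42545742 241.85226992]
(0.013, -0.011, 0) [340.03367627 223.51868016]
(-0.013, -0.011, 0) [292.86988312 223.52930042]
(0.013, -0.011, -0.01) [341.7331028  230.62160113]
(0.027, -0.011, 0) [365.42146558 223.51296338]
```

View pics/w2.png

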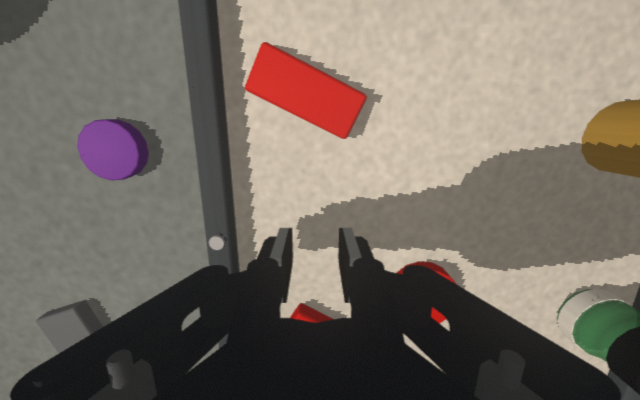

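Call:
carry_out([
  {"delta_pos": [-0.002,0,0.006],"dr": [0,0,0]},
  {"delta_pos": [0,0,0.005],"dr": [0,0,0]},
  {"delta_pos": [0,-0.015,0],"dr": [0,0,0]},
  {"delta_pos": [0,-0.015,0],"dr": [0,0,0]},
  {"delta_pos": [0,-0.015,0],"dr": [0,0,0]},
  {"delta_pos": [0,-0.012,0],"dr": [0,0,0]},
  {"delta_pos": [0,-0.012,0],"dr": [0,0,0]},
  {"delta_pos": [0,-0.012,0],"dr": [0,0,0]},
  {"delta_pos": [0,0,0],"dr": [0,0,0]},
])

```text
time: 5.58
tool_pos: [0.4749, 0.0174, 0.04]
tcp_rot: [3.128, 0.267, 0.011]
wrist_force: [0.5, 1.4, 0.3]
width: 0.302
```

```bash
python3 - <<'E'
from h import *
goal(-.082,.17,.041)
c=bot.read_camera("wrist");cv2.imwrite("pics/w3.png",c["frame"][:,:,::-1])
E
```

```text
time 5.575 tcp [0.4749 0.0174 0.04  ] bed [-0.081  0.081] F [0.53 1.38 0.29] w 0.302
1 dr [ 0.0027 -0.0069  0.0011] shift in goal axes [-0.001 -0.089 -0.001] now axes [-0.0009 -0.089  -0.0012]
-1 dr [ 0.0109  0.0043 -3.1404] shift in goal axes [ 0.001  0.089 -0.001] now axes [-0.0009 -0.089  -0.0012]
```

View pics/w3.png

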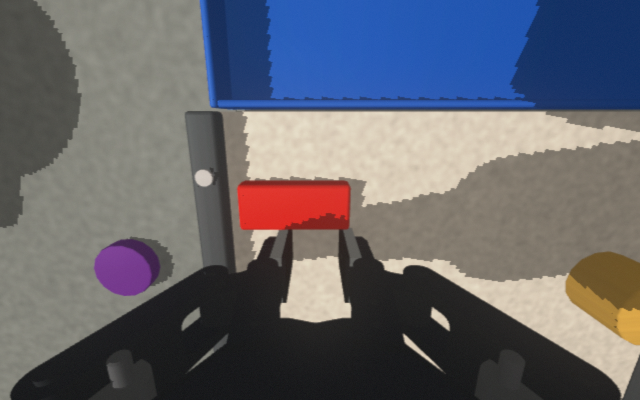

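The bar is square against both fingertips (px 240–350, row 205), clear of the rail, with the tray edge ahead at row ~108. I'll continue over the edge.

Call:
carry_out([
  {"delta_pos": [0,-0.012,0],"dr": [0,0,0]},
  {"delta_pos": [0,-0.015,0],"dr": [0,0,0]},
  {"delta_pos": [0,-0.015,0],"dr": [0,0,0]},
  {"delta_pos": [0,-0.015,0],"dr": [0,0,0]},
  {"delta_pos": [0,-0.015,0],"dr": [0,0,0]},
  {"delta_pos": [0,-0.015,0],"dr": [0,0,0]},
  {"delta_pos": [0,-0.006,0],"dr": [0,0,0]},
  {"delta_pos": [0,0,0],"dr": [0,0,0]},
])

```text
time: 6.62
tool_pos: [0.459, 0.1087, 0.0395]
tcp_rot: [3.128, 0.267, 0.01]
wrist_force: [-0.1, 0.2, 0.7]
width: 0.298
```

```bash
python3 - <<'E'
from h import *
goal(-.082,-.11,.12)
c=bot.read_camera("wrist");cv2.imwrite("pics/w4.png",c["frame"][:,:,::-1])
E
```

```text
time 6.625 tcp [0.459  0.1087 0.0395] bed [-0.0813  0.1736] F [-0.15  0.23  0.68] w 0.298
1 dr [ 0.003  -0.0064  0.001 ] shift in goal axes [-0.0007  0.2836 -0.0805] now axes [-0.0004  0.2838 -0.0797]
-1 dr [ 0.0101  0.0046 -3.1406] shift in goal axes [ 0.0007 -0.2836 -0.0805] now axes [-0.0004  0.2838 -0.0797]
```

View pics/w4.png

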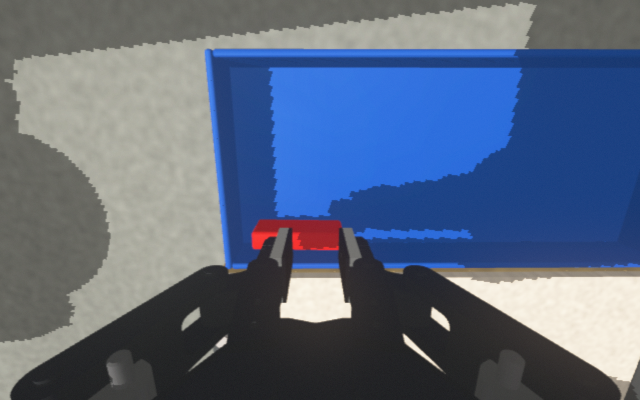

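The bar is in the tray (around (297,235)). Next: lift, then go behind the square.

Call:
carry_out([
  {"delta_pos": [0,0,-0.04],"dr": [0,0,0]},
  {"delta_pos": [0,0,-0.04],"dr": [0,0,0]},
  {"delta_pos": [0,0.04,0],"dr": [0,0,0]},
  {"delta_pos": [0,0.05,0],"dr": [0,0,0]},
  {"delta_pos": [0,0.05,0],"dr": [0,0,0]},
  {"delta_pos": [0,0.05,0],"dr": [0,0,0]},
  {"delta_pos": [0,0.05,0],"dr": [0,0,0]},
  {"delta_pos": [0,0.046,0],"dr": [0,0,0]},
  {"delta_pos": [0,0,0],"dr": [0,0,0]},
])

```text
time: 7.8
tool_pos: [0.5073, -0.1771, 0.1208]
tcp_rot: [3.128, 0.257, 0.012]
wrist_force: [-0.3, 0.0, -0.9]
width: 0.301
```

```bash
python3 - <<'E'
from h import *
goal(-.082,-.114,.041)
c=bot.read_camera("wrist");cv2.imwrite("pics/w5.png",c["frame"][:,:,::-1])
c=bot.read_camera("scene");cv2.imwrite("pics/s5.png",cv2.resize(c["frame"][130:310,170:420,::-1],None,fx=3.2,fy=3.2,interpolation=cv2.INTER_CUBIC))
E
```

```text
time 7.8 tcp [ 0.5073 -0.1771  0.1208] bed [-0.0818 -0.1163] F [-0.26  0.01 -0.89] w 0.301
1 dr [ 0.0041 -0.0076 -0.0049] shift in goal axes [-0.0002 -0.0023  0.0798] now axes [-0.0008 -0.0026  0.0798]
-1 dr [-0.012  -0.0064  3.1367] shift in goal axes [0.0002 0.0023 0.0798] now axes [-0.0008 -0.0026  0.0798]
```

View pics/w5.png

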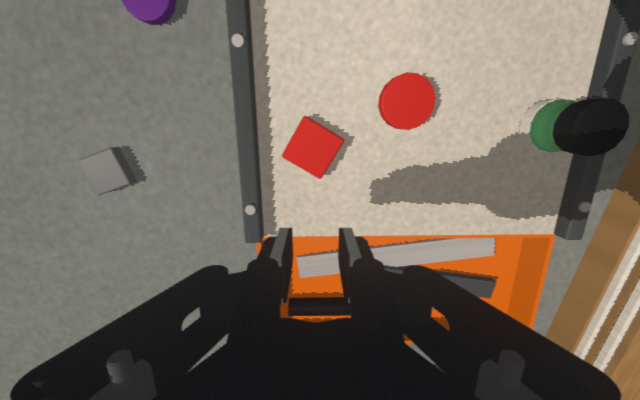

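View pics/s5.png

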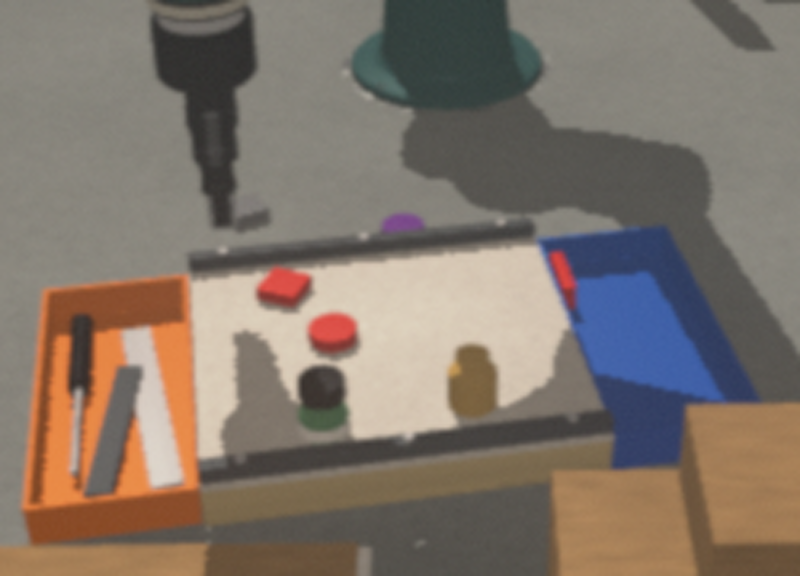

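The bar lies on edge at the near wall of the tray (scene ~(563,278)), so I want the other pieces to land further along +x. The disc goes next, pushed obliquely (12°) toward x≈+0.03.

Call:
carry_out([
  {"delta_pos": [0.03,-0.018,0],"dr": [0,0,0]},
  {"delta_pos": [0.031,-0.019,0],"dr": [0,0,0]},
  {"delta_pos": [0,0,0],"dr": [0.002,-0.004,0.105]},
  {"delta_pos": [0,0,0],"dr": [0.002,-0.003,0.105]},
  {"delta_pos": [0,0,0.03],"dr": [0,0,0]},
  {"delta_pos": [0,0,0.02],"dr": [0,0,0]},
  {"delta_pos": [0,0,0],"dr": [0,0,0]},
])

```text
time: 8.78
tool_pos: [0.5584, -0.1254, 0.0684]
tcp_rot: [-3.138, 0.063, 0.008]
wrist_force: [-0.7, 0.2, 0.3]
width: 0.301
```

```bash
python3 - <<'E'
from h import *
goal(-.021,-.079,.041)
c=bot.read_camera("wrist");cv2.imwrite("pics/w6.png",c["frame"][:,:,::-1])
E
```

```text
time 8.775 tcp [ 0.5584 -0.1254  0.0684] bed [-0.0227 -0.0738] F [-0.69  0.24  0.33] w 0.301
1 dr [-0.0036  0.0049 -0.2091] shift in goal axes [0.0017 0.0052 0.0274] now axes [0.0029 0.0048 0.0274]
-1 dr [0.0072 0.0053 2.9325] shift in goal axes [-0.0017 -0.0052  0.0274] now axes [0.0029 0.0048 0.0274]
```

View pics/w6.png

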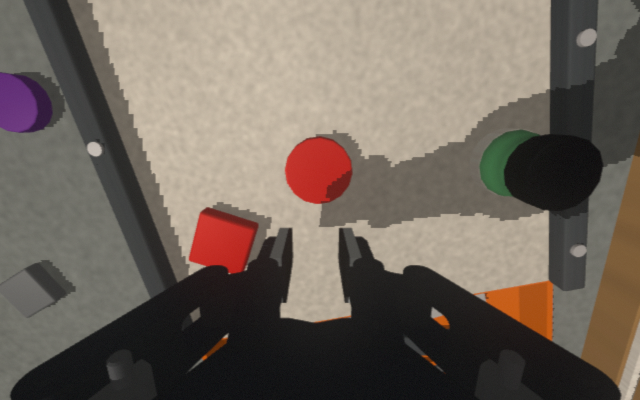

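Call:
carry_out([
  {"delta_pos": [0.003,0.004,0.008],"dr": [0,0,0]},
  {"delta_pos": [0,0,0.012],"dr": [0,0,0]},
  {"delta_pos": [0,0,0.007],"dr": [0,0,0]},
  {"delta_pos": [0,0,0],"dr": [0,0,0]},
  {"delta_pos": [0,-0.01,0],"dr": [0,0,0]},
  {"delta_pos": [0,-0.012,0],"dr": [0,0,0]},
  {"delta_pos": [0,-0.012,0],"dr": [0,0,0]},
  {"delta_pos": [0,-0.015,0],"dr": [0,0,0]},
  {"delta_pos": [0,-0.015,0],"dr": [0,0,0]},
  {"delta_pos": [0,-0.01,0],"dr": [0,0,0]},
])

```text
time: 10.07
tool_pos: [0.5668, -0.0557, 0.0441]
tcp_rot: [-3.139, 0.063, -0.0]
wrist_force: [0.2, -0.2, 0.3]
width: 0.303
```

```bash
python3 - <<'E'
from h import *
goal(.03,.172,.041)
c=bot.read_camera("wrist");cv2.imwrite("pics/w7.png",c["frame"][:,:,::-1])
E
```

```text
time 10.075 tcp [ 0.5668 -0.0557  0.0441] bed [-0.0027 -0.0065] F [ 0.17 -0.19  0.27] w 0.303
1 dr [-0.0017 -0.0004 -0.2091] shift in goal axes [ 0.0327 -0.1785  0.0031] now axes [-0.005  -0.1814  0.0034]
-1 dr [-6.0000e-04  2.5000e-03  2.9325e+00] shift in goal axes [-0.0327  0.1785  0.0031] now axes [-0.005  -0.1814  0.0034]
```

View pics/w7.png

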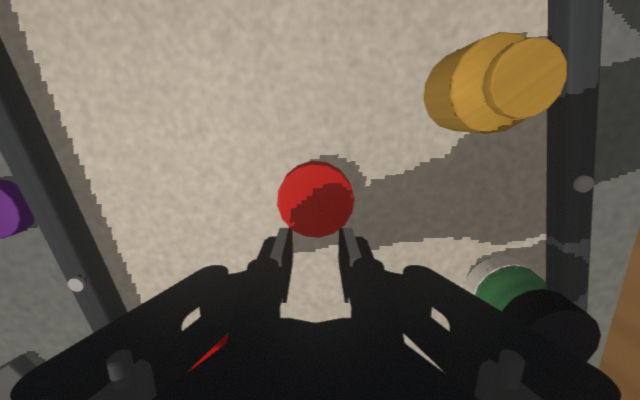

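Call:
carry_out([
  {"delta_pos": [-0.001,-0.01,0.003],"dr": [0,0,0]},
  {"delta_pos": [-0.001,-0.015,0],"dr": [0,0,0]},
  {"delta_pos": [-0.001,-0.015,0],"dr": [0,0,0]},
  {"delta_pos": [-0.001,-0.015,0],"dr": [0,0,0]},
  {"delta_pos": [-0.001,-0.015,0],"dr": [0,0,0]},
  {"delta_pos": [0,-0.01,0],"dr": [0,0,0]},
])

```text
time: 10.88
tool_pos: [0.5649, 0.0244, 0.0412]
tcp_rot: [-3.139, 0.063, -0.0]
wrist_force: [0.2, -0.7, 0.3]
width: 0.301
```

```bash
python3 - <<'E'
from h import *
goal(.03,.172,.041)
c=bot.read_camera("wrist");cv2.imwrite("pics/w8.png",c["frame"][:,:,::-1])
E
```

```text
time 10.875 tcp [0.5649 0.0244 0.0412] bed [0.0088 0.0727] F [ 0.24 -0.69  0.32] w 0.301
1 dr [-1.700e-03 -2.000e-04 -2.093e-01] shift in goal axes [ 0.0212 -0.0993  0.0002] now axes [ 1.000e-04 -1.015e-01  3.000e-04]
-1 dr [-3.0000e-04  2.5000e-03  2.9323e+00] shift in goal axes [-0.0212  0.0993  0.0002] now axes [ 1.000e-04 -1.015e-01  3.000e-04]
```

View pics/w8.png

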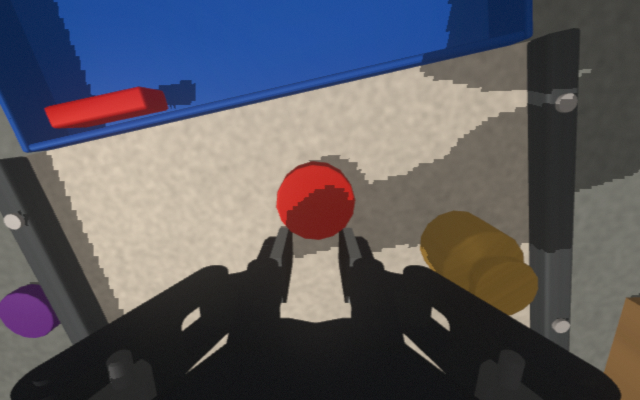

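Call:
carry_out([
  {"delta_pos": [-0.001,-0.012,0],"dr": [0,0,0]},
  {"delta_pos": [-0.001,-0.015,0],"dr": [0,0,0]},
  {"delta_pos": [-0.001,-0.015,0],"dr": [0,0,0]},
  {"delta_pos": [-0.001,-0.015,0],"dr": [0,0,0]},
  {"delta_pos": [0,-0.015,0],"dr": [0,0,0]},
  {"delta_pos": [0,-0.015,0],"dr": [0,0,0]},
  {"delta_pos": [0,-0.01,0],"dr": [0,0,0]},
  {"delta_pos": [0,0,0],"dr": [0,0,0]},
])

```text
time: 11.92
tool_pos: [0.565, 0.1211, 0.0413]
tcp_rot: [-3.139, 0.062, -0.0]
wrist_force: [-0.7, 0.4, -0.0]
width: 0.305
```

```bash
python3 - <<'E'
from h import *
goal(.03,.175,.041)
c=bot.read_camera("wrist");cv2.imwrite("pics/w9.png",c["frame"][:,:,::-1])
E
```

```text
time 11.925 tcp [0.565  0.1211 0.0413] bed [0.0253 0.168 ] F [-0.7   0.4  -0.02] w 0.305
1 dr [-0.0017 -0.0003 -0.2088] shift in goal axes [ 0.0047 -0.007   0.0003] now axes [ 0.0032 -0.0078  0.0004]
-1 dr [-5.0000e-04  2.4000e-03  2.9328e+00] shift in goal axes [-0.0047  0.007   0.0003] now axes [ 0.0032 -0.0078  0.0004]
```

View pics/w9.png

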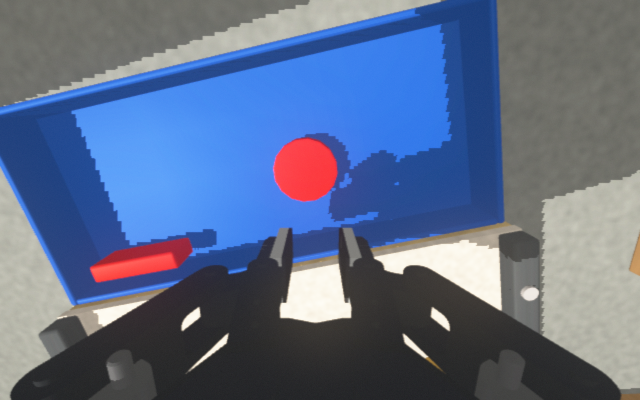

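The disc is flat in the tray (305,170). Now the square, at the same 12° angle.

Call:
carry_out([
  {"delta_pos": [0,0,-0.04],"dr": [0,0,0]},
  {"delta_pos": [0,0,-0.04],"dr": [0,0,0]},
  {"delta_pos": [-0.01,0.05,0],"dr": [0,0,0]},
  {"delta_pos": [-0.01,0.05,0],"dr": [0,0,0]},
  {"delta_pos": [-0.01,0.05,0],"dr": [0,0,0]},
  {"delta_pos": [-0.01,0.05,0],"dr": [0,0,0]},
  {"delta_pos": [-0.01,0.05,0],"dr": [0,0,0]},
  {"delta_pos": [0,0.04,0],"dr": [0,0,0]},
  {"delta_pos": [0,0,0],"dr": [0,0,0]},
])

```text
time: 13.1
tool_pos: [0.5027, -0.1705, 0.1211]
tcp_rot: [-3.14, 0.072, -0.001]
wrist_force: [-0.6, 0.4, -0.1]
width: 0.296
```

```bash
python3 - <<'E'
from h import *
goal(-.088,-.1165,.041)
c=bot.read_camera("wrist");cv2.imwrite("pics/w10.png",c["frame"][:,:,::-1])
E
```

```text
time 13.1 tcp [ 0.5027 -0.1705  0.1211] bed [-0.0853 -0.109 ] F [-0.58  0.45 -0.14] w 0.296
1 dr [-0.0008 -0.0007 -0.2147] shift in goal axes [-0.0027  0.0075  0.0801] now axes [-0.0011  0.008   0.0801]
-1 dr [-1.0000e-03  1.2000e-03  2.9269e+00] shift in goal axes [ 0.0027 -0.0075  0.0801] now axes [-0.0011  0.008   0.0801]
```

View pics/w10.png

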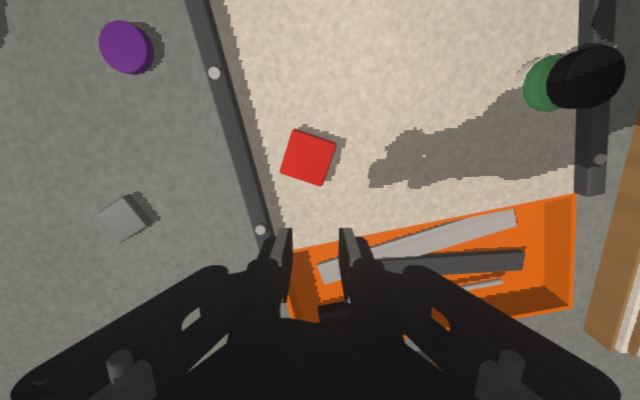

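Call:
carry_out([
  {"delta_pos": [0,0.008,0],"dr": [0,0,0]},
  {"delta_pos": [0,0,0.025],"dr": [0,0,0]},
  {"delta_pos": [0,0,0.025],"dr": [0,0,0]},
  {"delta_pos": [0,0,0.015],"dr": [0,0,0]},
  {"delta_pos": [0,0,0],"dr": [0,0,0]},
])

```text
time: 13.78
tool_pos: [0.5018, -0.1744, 0.0545]
tcp_rot: [-3.138, 0.063, 0.004]
wrist_force: [0.6, -0.1, 0.0]
width: 0.298
```

```bash
python3 - <<'E'
from h import *
goal(-.088,-.1165,.041)
c=bot.read_camera("wrist");cv2.imwrite("pics/w11.png",c["frame"][:,:,::-1])
E
```

```text
time 13.775 tcp [ 0.5018 -0.1744  0.0545] bed [-0.0868 -0.1127] F [ 0.64 -0.12  0.04] w 0.298
1 dr [-0.003   0.0025 -0.209 ] shift in goal axes [-0.0012  0.0038  0.0135] now axes [-0.0003  0.004   0.0135]
-1 dr [0.0037 0.0045 2.9326] shift in goal axes [ 0.0012 -0.0038  0.0135] now axes [-0.0003  0.004   0.0135]
```

View pics/w11.png

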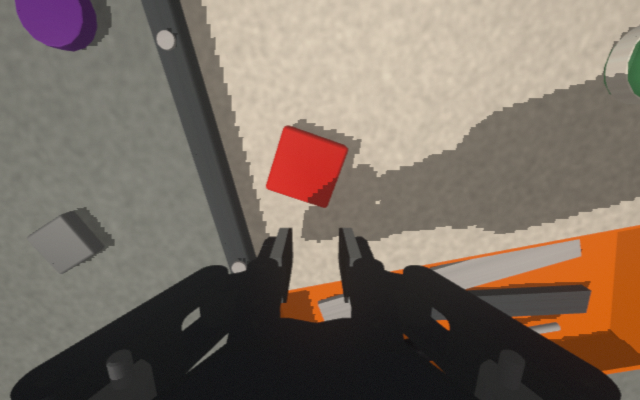

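Call:
carry_out([
  {"delta_pos": [0,0,0.007],"dr": [0,0,0]},
  {"delta_pos": [0,0,0.007],"dr": [0,0,0]},
  {"delta_pos": [0,-0.01,0],"dr": [0,0,0]},
  {"delta_pos": [0,-0.012,0],"dr": [0,0,0]},
  {"delta_pos": [0,-0.012,0],"dr": [0,0,0]},
  {"delta_pos": [0,-0.012,0],"dr": [0,0,0]},
  {"delta_pos": [0,-0.015,0],"dr": [0,0,0]},
  {"delta_pos": [0,-0.015,0],"dr": [0,0,0]},
  {"delta_pos": [0,-0.015,0],"dr": [0,0,0]},
  {"delta_pos": [0,-0.01,0],"dr": [0,0,0]},
])

```text
time: 15.08
tool_pos: [0.507, -0.0734, 0.042]
tcp_rot: [-3.139, 0.063, -0.0]
wrist_force: [-0.1, -0.7, -0.2]
width: 0.299
```

```bash
python3 - <<'E'
from h import *
goal(-.028,.172,.041)
c=bot.read_camera("wrist");cv2.imwrite("pics/w12.png",c["frame"][:,:,::-1])
E
```

```text
time 15.075 tcp [ 0.507  -0.0734  0.042 ] bed [-0.0647 -0.014 ] F [-0.14 -0.68 -0.17] w 0.299
1 dr [-0.0017 -0.0003 -0.2093] shift in goal axes [ 0.0367 -0.186   0.001 ] now axes [-0.0028 -0.1895  0.0013]
-1 dr [-5.0000e-04  2.5000e-03  2.9323e+00] shift in goal axes [-0.0367  0.186   0.001 ] now axes [-0.0028 -0.1895  0.0013]
```

View pics/w12.png

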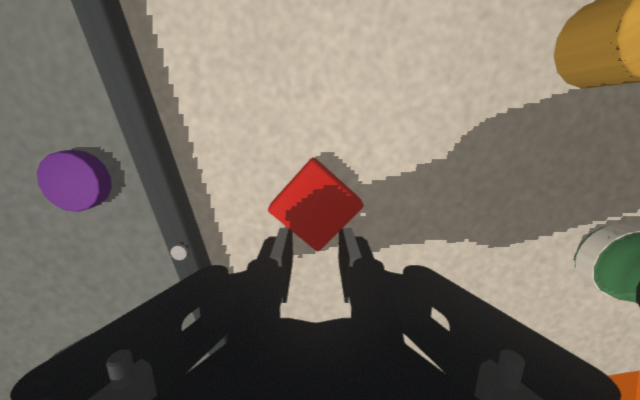

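The square has nested corner-first between the fingertips (318,203), which is stable. Continuing.

Call:
carry_out([
  {"delta_pos": [0,-0.012,0.001],"dr": [0,0,0]},
  {"delta_pos": [0,-0.015,0],"dr": [0,0,0]},
  {"delta_pos": [0,-0.015,0],"dr": [0,0,0]},
  {"delta_pos": [0,-0.015,0],"dr": [0,0,0]},
  {"delta_pos": [0,-0.015,0],"dr": [0,0,0]},
  {"delta_pos": [0,-0.015,0],"dr": [0,0,0]},
  {"delta_pos": [0,-0.015,0],"dr": [0,0,0]},
  {"delta_pos": [0,-0.015,0],"dr": [0,0,0]},
])

```text
time: 16.12
tool_pos: [0.5118, 0.0435, 0.0412]
tcp_rot: [-3.139, 0.064, -0.0]
wrist_force: [0.2, -0.8, 0.3]
width: 0.296
```

Call:
carry_out([
  {"delta_pos": [0,-0.015,0],"dr": [0,0,0]},
  {"delta_pos": [0,-0.015,0],"dr": [0,0,0]},
  {"delta_pos": [0,-0.015,0],"dr": [0,0,0]},
  {"delta_pos": [0,-0.015,0],"dr": [0,0,0]},
  {"delta_pos": [0,-0.012,0],"dr": [0,0,0]},
  {"delta_pos": [0,0,0],"dr": [0,0,0]},
])

```text
time: 16.88
tool_pos: [0.5157, 0.1157, 0.0428]
tcp_rot: [-3.139, 0.063, -0.003]
wrist_force: [-1.7, -0.5, 7.3]
width: 0.298
```

```bash
python3 - <<'E'
from h import *
goal(-.028,.172,.041)
c=bot.read_camera("wrist");cv2.imwrite("pics/w13.png",c["frame"][:,:,::-1])
E
```

```text
time 16.875 tcp [0.5157 0.1157 0.0428] bed [-0.0243  0.171 ] F [-1.66 -0.48  7.33] w 0.298
1 dr [-0.002  -0.0019 -0.209 ] shift in goal axes [-0.0037 -0.001   0.0018] now axes [-0.0038 -0.0002  0.0018]
-1 dr [-2.8000e-03  2.9000e-03  2.9326e+00] shift in goal axes [0.0037 0.001  0.0018] now axes [-0.0038 -0.0002  0.0018]
```

View pics/w13.png

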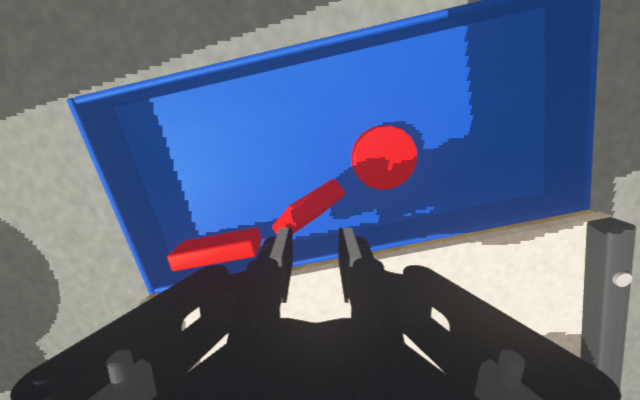

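The square stands on edge under the left fingertip (310,205), with 7 N upward. I'll lift straight off it and look.

Call:
carry_out([
  {"delta_pos": [0,0,-0.01],"dr": [0,0,0]},
  {"delta_pos": [0,0,-0.03],"dr": [0,0,0]},
  {"delta_pos": [0,0,-0.04],"dr": [0,0,0]},
  {"delta_pos": [0,0,0],"dr": [0,0,0]},
])

```text
time: 17.42
tool_pos: [0.518, 0.115, 0.1256]
tcp_rot: [-3.138, 0.065, -0.013]
wrist_force: [0.3, 0.5, 1.0]
width: 0.297
```

```bash
python3 - <<'E'
from h import *
goal(-.028,.172,.041)
c=bot.read_camera("wrist");cv2.imwrite("pics/w14.png",c["frame"][:,:,::-1])
c=bot.read_camera("scene");cv2.imwrite("pics/s14.png",cv2.resize(c["frame"][130:310,270:420,::-1],None,fx=4,fy=3.2,interpolation=cv2.INTER_CUBIC))
E
```

```text
time 17.425 tcp [0.518  0.115  0.1256] bed [-0.0221  0.1699] F [0.29 0.47 1.01] w 0.297
1 dr [-0.0026 -0.0086 -0.2103] shift in goal axes [-0.0059 -0.0021  0.0846] now axes [-0.0069 -0.0005  0.0846]
-1 dr [-0.0126  0.0039  2.9313] shift in goal axes [0.0059 0.0021 0.0846] now axes [-0.0069 -0.0005  0.0846]
```

View pics/w14.png

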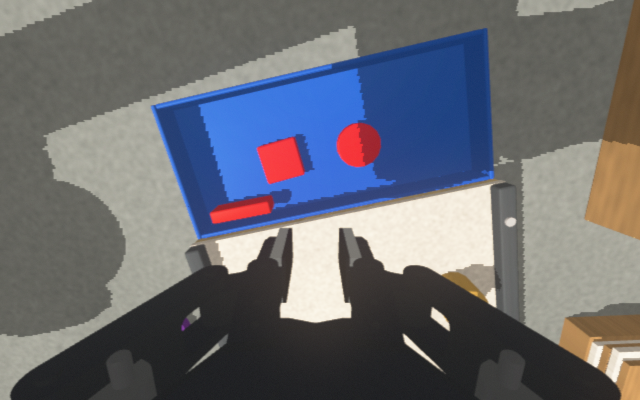

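View pics/s14.png

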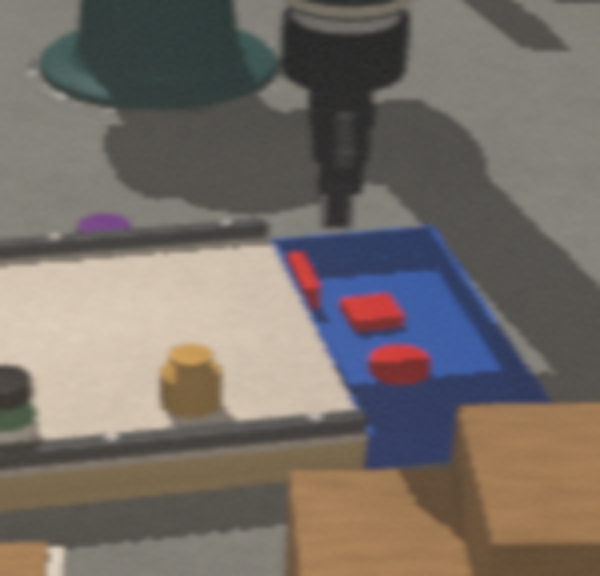

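All three pieces are in the tray: disc and square flat, bar on edge inside the near wall. I'll retreat upward and check everything against the starting pictures.

Call:
carry_out([
  {"delta_pos": [0,0.03,-0.04],"dr": [0,0,0]},
  {"delta_pos": [0,0.05,-0.04],"dr": [0,0,0]},
  {"delta_pos": [0,0.05,-0.03],"dr": [0,0,0]},
  {"delta_pos": [0,0.05,0],"dr": [0,0,0]},
  {"delta_pos": [-0.02,0.05,0],"dr": [0,0,0]},
  {"delta_pos": [-0.03,0.05,0],"dr": [0,0,0]},
  {"delta_pos": [-0.03,0.05,0],"dr": [0,0,0]},
  {"delta_pos": [-0.03,0.05,0],"dr": [0,0,0]},
  {"delta_pos": [0,0,0],"dr": [0,0,0]},
  {"delta_pos": [0,0,0],"dr": [0,0,0]},
])

```text
time: 18.77
tool_pos: [0.3887, -0.2594, 0.2284]
tcp_rot: [-3.137, 0.067, 0.002]
wrist_force: [0.3, 1.0, -0.0]
width: 0.301
```

```bash
python3 - <<'E'
from h import *
goal(0,0,.2)
t=bot.read_camera("top");s=bot.read_camera("scene")
cv2.imwrite("pics/top15.png",t["frame"][:,:,::-1])
cv2.imwrite("pics/s15.png",s["frame"][:,:,::-1])
for ce,st,m in red(t):
    p=onz(t,ce,.018); print("tray frame",(Z["M"].T@(p[:2]-Z["o"])-[0,.212]).round(4),st)
a=cv2.imread("pics/top0.png").astype(int);d=np.abs(a-t["frame"][:,:,::-1].astype(int)).max(2)
for n,(x,y,w,h) in dict(core=(130,195,42,42),spray=(142,140,40,36),spanner=(470,180,32,72),carton=(442,132,74,54)).items(): print(n,(d[y:y+h,x:x+w]>40).sum())
z=lambda f:cv2.resize(f[95:245,220:450],None,fx=3.4,fy=3.4,interpolation=cv2.INTER_CUBIC)
cv2.imwrite("pics/tz15.png",z(t["frame"][:,:,::-1]))
E
```

```text
time 18.775 tcp [ 0.3887 -0.2594  0.2284] bed [-0.2126 -0.1774] F [ 0.3   1.   -0.04] w 0.301
1 dr [-0.0039  0.0012 -0.2115] shift in goal axes [ 0.2126 -0.1774  0.0284] now axes [ 0.1707 -0.218   0.0289]
-1 dr [1.7000e-03 5.7000e-03 2.9301e+00] shift in goal axes [-0.2126  0.1774  0.0284] now axes [ 0.1707 -0.218   0.0289]
tray frame [ 0.0265 -0.0087] [255 171  13  12 124]
tray frame [-0.0458 -0.0077] [259 194  14  14 129]
tray frame [-0.0926 -0.0437] [278 204   7  20  61]
core 0
spray 5
spanner 1575
carton 1641
```

View pics/tz15.png

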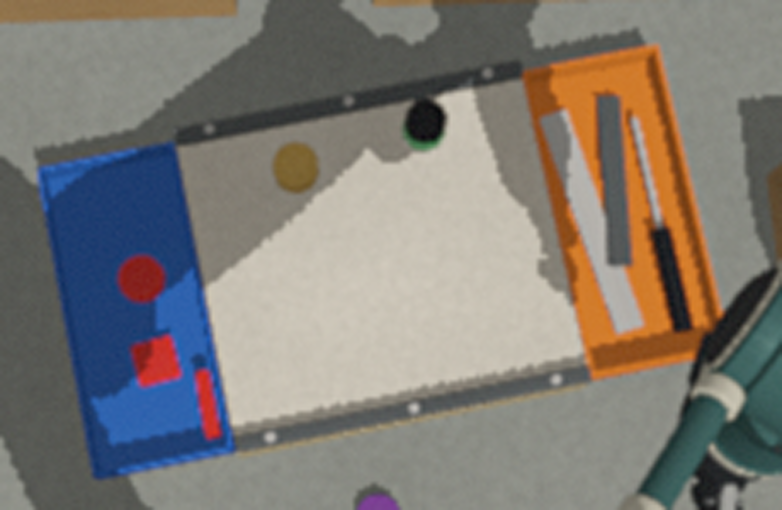

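View pics/s15.png

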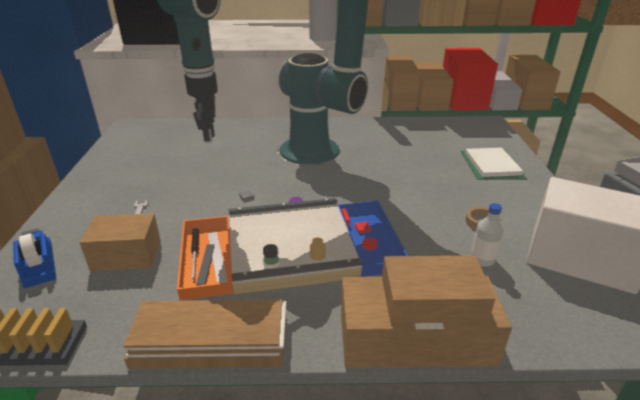

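```bash
python3 -c "
from workcell import bot
print(bot.finish_job(), bot.read_state()['time'])"
```

```text
the job is handed in; nothing more can be done
the job is handed in; nothing more can be done
```

I swept the bar, then the disc, then the square along the bed and off its open end. All three red pieces were in the blue tray when I handed the job in, at about 19 s of robot time. None was gripped or lifted; I pushed with the fingertips at a fixed part-open width. The hand-in gave no verdict.

**Pieces:** In the last top view, the positions in the tray's frame (x, y) were:

| Piece | x (mm) | y (mm) | How it lies |
|---|---|---|---|
| Disc | +27 | −9 | flat |
| Square | −46 | −8 | flat |
| Bar | −93 | −44 | on its long edge by the near wall |

The bar's origin should be at about y = −50 mm, inside the −58 mm limit. That is the tightest margin of the three.

**While sweeping:** The square came off the edge tilted, and a fingertip rested on it with about 7 N. When I lifted the finger straight up, the square dropped flat.

**Bystanders:**
- **Weight and jar:** they are upright at the same pixels as at the start.
- **Core and bottle:** the picture comparison showed essentially no change.
- **Spanner and carton:** the top-view comparison failed for these, most likely because the arm and its shadow cover that area. By eye, the scene camera shows both where they started.

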